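Stow the diagonal mirror holder in its case

TASK

Slide the silver mirror holder along the T-slot rail to the open end and lift it out, then tilt it to pass its foot through the opening of the tan bakelite case, toe first under the fixed deck, and right it inside so that it stands upright on the case floor with its mirror on the side of the sliding cover. Set it down rather than drop it, then slide the cover fully shut towards the stem, let go, and leave the other things on the shelf where they are.

Things in the scene. Friction and masses are not known exactly. Their poses are not given: they have to be found in the camera images.
- holder: Loose silver diagonal mirror holder, an upside-down T, 135 to 235 g. Origin: centre of the foot's underside; z up the stem. Foot 96 (x) by 26 (y) by 14 mm high; a 14 mm square stem rises from its middle to 120 mm above the underside. A round mirror sits on the stem's +x side. The -x end of the foot is the toe. Starts with the foot captured in the rail, x axes parallel.
- holder_top (a point): Centre of the stem's top end, 120 mm above the holder's underside. Grip the stem's top 40 mm, across the holder's y: that part stays above the case when the holder stands inside.
- holder_toe (a point): Middle of the lower edge of the holder's toe, 48 mm from the holder's origin along its -x. In the rail the toe points to the closed end.
- holder_mirror (a point): Centre of the holder's mirror (24 mm across, leaning 45 degrees), 18 mm along +x and 38 mm up from the holder's origin; the mirror spans 28 to 48 mm up.
- rail: Fixed aluminium T-slot rail. Origin: on the shelf under the middle of the slotted part; +x along the slot to the open end. Bed 5 mm thick, 50 mm wide, x = -75 to +185 mm. Slotted part x = -75 to +75 mm: channel 30 mm wide, 17 mm high, under lips 5 mm thick (top 27 mm above the shelf), slit 18 mm wide. Stop block at -75 mm. Waxed, slippery.
- rail_end (a point): On the bed (5 mm above the shelf) at the slot's open end, 75 mm along +x from the rail's origin; beyond it the bare bed runs on. The foot has left the slot when the holder's origin is 48 mm beyond this point.
- case: Fixed tan bakelite case, 126 (x) by 66 (y) mm, 72 mm high; origin: centre of its underside. Inside x = -58 to +58, y = -28 to +28 mm, floor 5 mm up. A fixed deck 12 mm thick (60 to 72 mm up) covers the inside from x = -58 to -24 mm; the opening, 82 by 56 mm, runs from there to the wall at +58 mm. A ledge for the open cover sticks out to x = +123 mm, 66 to 72 mm up.
- deck_edge (a point): Middle of the upper edge of the fixed deck at the opening: case x = -24 mm, 72 mm up. The holder enters with its x along the case's x, leaning about 30 to 35 degrees, stem top towards case -x, toe low and passing under this edge; as it is lowered and righted the foot shifts to -x, the holder's origin ending within 10 mm of the case's middle.
- cover (a joint): Brown sliding cover on top of the case, in m: 0 shut, 0.05 fully open (slides to case +x). Plate 50 (x) by 58 (y) by 4 mm, its top 76 mm above the shelf. Shut, it spans case x = 22 to 72 mm and stops short of the stem. Starts open by 0.042 to 0.05, leaving the whole opening clear. 1.2 N of friction, no spring; stays where it is left.
- cover_knob (a point): Centre of the top of the cover's black upright knob, 14 (x) by 16 (y) mm and 30 mm tall, its top 106 mm above the shelf. With the cover shut it is at case x = 64 mm, y = 0.
- sight_cap: Loose bystander: black plastic sight cap, 38 mm across, 18 mm high; origin under its centre.
- eyepiece_long: Loose bystander: black eyepiece standing on its chrome barrel, 40 mm across, 70 mm high; origin under its centre.
- eyepiece_short: Loose bystander: black eyepiece standing on its chrome barrel, 44 mm across, 50 mm high; origin under its centre.
- laser_collimator: Loose bystander: dark tube with a red band standing on its chrome barrel, 38 mm across, 80 mm high; origin under its centre.
- loose_hex_key: Loose bystander: L-shaped steel hex key lying flat, 80 by 24 mm, 6 mm thick; origin under the middle of the long arm.
- screwdriver: Loose bystander: red-handled screwdriver, 150 mm, lying on the shelf.
- screw_tray: Loose bystander: open blue tray, 90 by 70 by 22 mm; origin under its centre.
There are look-alikes about, which are no part of the job. Leave any red look-alike of the case alone.

How it is judged:
On the way, in this order (a step that is already met when the one before it is completed fails the run):
1. the holder has been slid along the slot to the rail's open end, its foot still low (x of holder in the frame of rail between 0.1 and 0.2 m and y of holder in the frame of rail between -0.03 and 0.03 m and height (world z) of holder below 0.03 m).
2. the holder, tilted, has its toe through the opening and under the case's deck (angle between holder's own z axis and vertical above 0.33 rad and x of holder_toe in the frame of case between -0.06 and -0.027 m and y of holder_toe in the frame of case between -0.028 and 0.028 m and z of holder_toe in the frame of case between 0 and 0.056 m).
3. the holder stands upright on the case floor, mirror towards the cover (angle between holder's own z axis and vertical below 0.08 rad and z of holder in the frame of case between 0.002 and 0.009 m and horizontal distance between holder and case below 0.02 m and x of holder_mirror in the frame of case above 0.003 m), for 0.2 s.
4. the cover is slid shut (value of joint cover below 0.004 m), for 0.1 s.
At the end, for the whole second after the job is handed in: The holder stands at rest on the case floor, within 0.08 rad of upright, its underside within 4 mm of the floor, its origin within 20 mm of the case's middle, its mirror on the cover side of the stem; the cover is shut to within 4 mm (all of step 3 and linear speed of holder below 0.02 m/s and value of joint cover below 0.004 m); the robot touches nothing.
It fails at once if the holder is dropped (falls faster than 0.4 m/s with the fingers off it) (linear speed of holder above 0.4 m/s and contact force between the fingers and holder below 0.2 N).
It fails at once if a bystander is moved by more than 25 mm (distance of any of sight_cap, eyepiece_long, eyepiece_short, laser_collimator, loose_hex_key, screwdriver, screw_tray from where it was at the start of the episode above 0.025 m).
It also fails if it takes over 56 s, if anything falls off the work surface, if the arm or the gripper's body presses on something with over 40 N, if the wrist force passes 120 N, or if a joint passes its speed limit or range.

ROBOT

A 6-joint arm with a two-finger parallel gripper is mounted at the origin on the work surface. World frame = base frame: x ahead of the robot, y to its left, z up, the work surface at z = 0. Lengths are in m, angles in rad, forces in N, time in s.
With the tool pointing down it reaches from about 0.325 to 1 m from the base axis. Payload 5.1 kg.
Tool frame: the origin (TCP) lies at the very end of the fingers, on their centre line; the grasp point (between the pads) lies 19 mm behind it; x points along the fingers, z is the direction in which the jaws open and shut, and the axes are right-handed (so a half turn about x gives the same grasp; the last joint's range is limited). The gripper opens to 85 mm and grips with 20 to 120 N. Pads are 22 mm wide; open, the fingers measure 114 mm over their backs; the gripper's body (76 mm by 85 mm) begins 54 mm behind the grasp point. The pads swing forward as they close: fully open they stand 13 mm farther back than shut.
Start: joints at [-1.251, 0.124, 1.65, -0, 1.367, -0.083], TCP at [0.255, -0.598, 0.231] pointing down, gripper open.
Joint ranges: [-2.61, 2.61], [-1.02, 2.33], [0.03, 2.71], [-1.35, 4.49], [0.32, 2.68], [-2.91, 2.91]. Speed limits (rad/s): [2.57, 2.57, 3.14, 3.14, 3.14, 3.14].

INTERFACE

Orientations are given as a rotation vector (axis times angle).
In Python, from workcell import env, optics gives the robot as it stands.
- The arm moves only by the tool arm_command, never from a script. Its argument "rows" is a list of rows, each a list of 6 numbers: the shift along the tool's x, y, z in m, then the turn, a rotation vector about the tool's x, y, z in rad. A call has 1 to 10 rows; each row is the pose to reach, as a shift and turn from the pose commanded when the call began, along the tool's axes at that moment; what a row does not reach only later rows make up. A row lasts 1/10 s, in which the tool goes at most 50 mm and 8.59 degrees, less where a joint would pass 70% of its speed; a pose out of reach is approached as far as the arm can. A call with a gripper value outside its range is refused whole. "grip" is the opening, from 0 (shut) to 1 (fully open), set as the call begins (left out, the last holds). The fingers move at their own pace and stop on an object; the grip force is fixed at half the most. Time passes only in rows, so rows that repeat a pose let the fingers close. It gives the time, the measured TCP pose, the force and the opening at its end, in the units of the state.
- env.state(): the state, without advancing time (a new reading comes with each control period).
- optics.grab_frame(name): name is "scene" or "top" or "wrist"; returns the picture (384x512x3 uint8, blue, green, red); there is no depth.
- optics.get_calibration(name): a dict with "K" (3x3 intrinsics, pixels), "R" (3x3) and "t" (3): a world point X has camera coordinates R X + t. Camera axes: x right, y down, z forward; pixel columns grow to the right and rows downward; lengths in m; the calibration is good to about 2 mm. A picture is of the moment at which its call begins: read the wrist's pose just before it. get_calibration takes no time and is no camera call; for the wrist camera it gives the pose at the moment of the call.
- env.job_done(): hands the job in, once; it reports no verdict.
The state is a dict: "t": time; "joint_pos": joint angles; "dq": joint speeds; "effort": joint torques, N m; "ee_pos": TCP position; "orientation": TCP orientation; "force": force on the tool from outside, world axes, zero at the start; "torque": the same for the moment, N m; "width": finger opening in m.
Only numpy, scipy, OpenCV 4.12 (cv2) and the standard library are available. Lean on these libraries where they do the work, as an engineer would, in place of code of your own. Each camera call takes 0.05 s, during which the arm holds its last target. There are 200 camera calls.

## Working session

There is one attempt and no reset: what is moved stays moved. The work goes in short steps, Python scripts to look and compute and a tool call to move; the robot and the scene stay as the last step left them, time stands still between calls to the robot, and variables do not carry over. Pictures are saved under pics/ and viewed, about 8 in all and at most 12, crops included, and the job is handed in when it is done.

Besides the shell and the picture viewer there is one more tool, called after "Call:" by a JSON object that holds its "op" and its "data", one argument or row to a line. arm_command: Moves the arm, as the interface text tells. Its arguments: {"type":"object","properties":{"rows":{"type":"array"},"grip":{"type":"number"}},"required":["rows"]}

```bash
mkdir -p pics; ls
python3 - <<'E'
from workcell import env, optics
import cv2, numpy as np
for n in ("scene","top"):
    cv2.imwrite(f"pics/{n}0.png", cv2.resize(optics.grab_frame(n),(800,600),interpolation=cv2.INTER_CUBIC))
    c=optics.get_calibration(n); print(n,np.round(c["K"],1).tolist(), np.round(c["R"],3).tolist(),np.round(c["t"],3).tolist(), "cam",np.round(-np.array(c["R"]).T@c["t"],3))
print(env.state())
E
```

```text
pics
scene [[489.7, 0.0, 258.0], [0.0, 489.7, 196.8], [0.0, 0.0, 1.0]] [[0.854, 0.52, 0.008], [0.353, -0.568, -0.743], [-0.382, 0.637, -0.669]] [-0.481, -0.11, 1.57] cam [ 1.049 -0.813  0.972]
top [[376.0, 0.0, 259.2], [0.0, 376.0, 192.5], [0.0, 0.0, 1.0]] [[-0.008, -1.0, -0.017], [-0.996, 0.009, -0.086], [0.086, 0.016, -0.996]] [0.047, 0.568, 1.368] cam [0.448 0.019 1.412]
{'t': 0.1, 'joint_pos': array([-1.25059746e+00,  1.24462823e-01,  1.65149224e+00, -1.05595153e-05,
        1.36751506e+00, -8.25775390e-02]), 'dq': array([ 0.0014849 , -0.00204637, -0.00160846,  0.00025867,  0.0007157 ,
        0.00043352]), 'effort': array([ 8.77089715e-04, -4.24934793e+01, -3.66651857e+01, -8.57305190e-05,
        4.00620964e-03, -1.16185785e-05]), 'ee_pos': array([ 0.25459807, -0.59748129,  0.23018782]), 'orientation': array([ 0.90874093,  1.37476178, -0.90684305]), 'force': array([ 0.41206198, -0.36250986,  0.18583352]), 'torque': array([-0.03245741,  0.01334964,  0.00352645]), 'width': 0.08551433690954949}
```

View pics/top0.png

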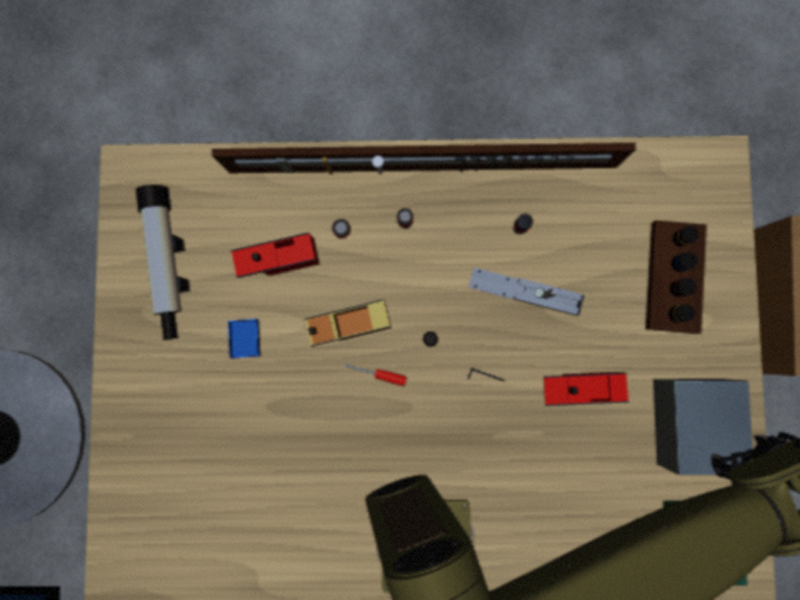

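View pics/scene0.png

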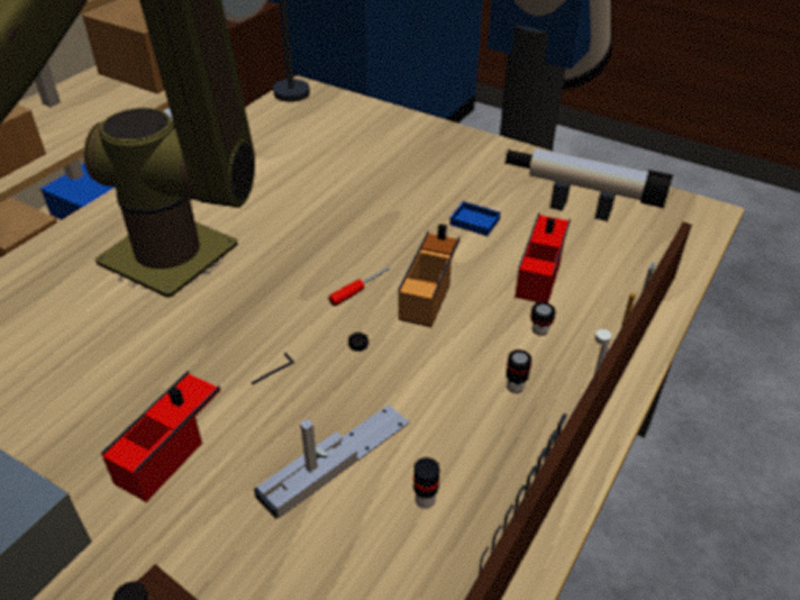

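Top view (800x600): the tan case is at (347,323) with its cover open to the left (knob at 313,330) and its deck on the right. The rail is at (525,291), with the holder stem at (540,293) and the open end at left. The red look-alike cases are at (275,255) and (586,389), so I choose the tan case. There is only one silver holder. Next, close crops.

Run:
```python
from workcell import env, optics
import cv2, numpy as np
a=optics.grab_frame("top"); b=optics.grab_frame("scene")
cv2.imwrite("pics/topc.png", cv2.resize(a[165:235,190:380],None,fx=4.2,fy=4.2,interpolation=cv2.INTER_CUBIC))
cv2.imwrite("pics/scc1.png", cv2.resize(b[135:215,240:340],None,fx=7,fy=7,interpolation=cv2.INTER_CUBIC))
cv2.imwrite("pics/scc2.png", cv2.resize(b[255:335,155:270],None,fx=6.9,fy=6.9,interpolation=cv2.INTER_CUBIC))
```

```text
(no output)
```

View pics/topc.png

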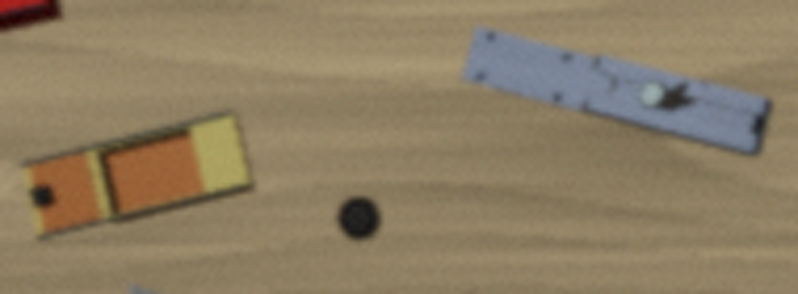

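View pics/scc1.png

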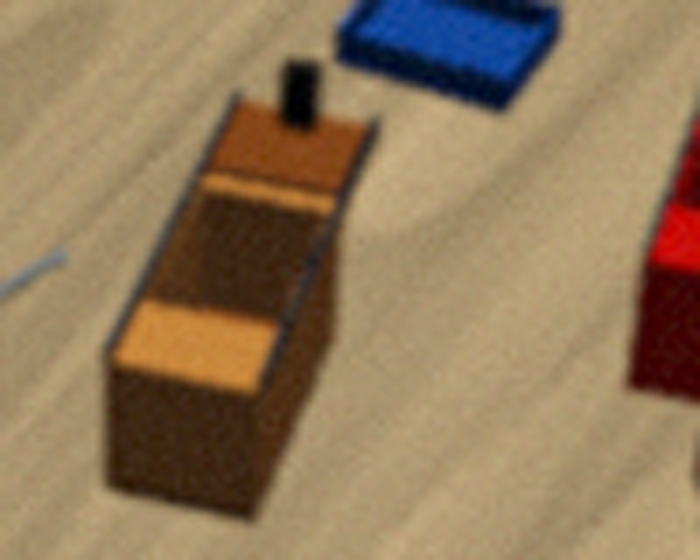

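View pics/scc2.png

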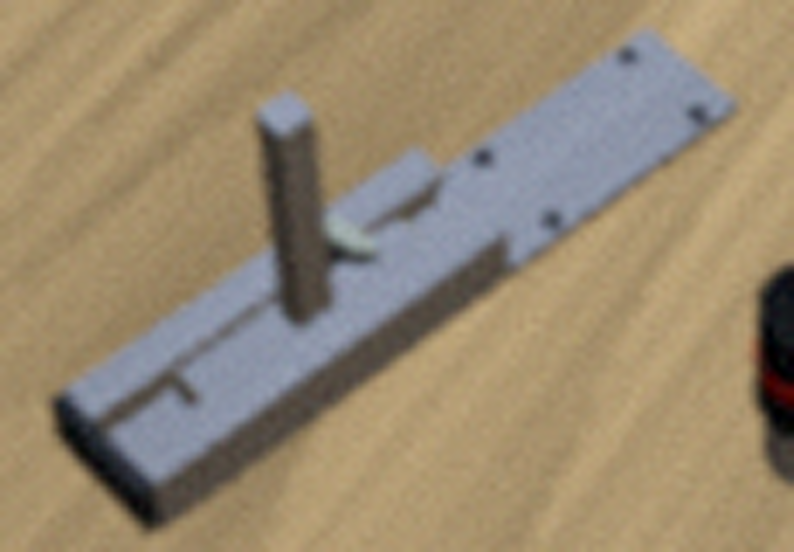

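Top crop: deck corners at (233,114) and (252,187), ledge end at (24,163) and (40,238), rail bed end at (478,27) and (465,79), stem top at (652,94). The scene crops show the same corners, with the knob top at (303,65) and the stem top at (288,110). Now I fit the poses.

```bash
cat > h.py <<'E'
import numpy as np
from workcell import env, optics
from scipy.spatial.transform import Rotation as R
from scipy.optimize import least_squares
def proj(n,X):
    c=optics.get_calibration(n); p=np.array(c["K"])@(np.array(c["R"])@X+np.array(c["t"])); return p[:2]/p[2]
def pl(p,q):  # pose (x,y,th), local pt -> world
    c,s=np.cos(p[2]),np.sin(p[2]); return np.array([p[0]+c*q[0]-s*q[1],p[1]+s*q[0]+c*q[1],q[2]])
E
python3 - <<'E'
from h import *
def u(crop,p):
    off,f={"t":((190,165),4.2),"1":((240,135),7),"2":((155,255),6.9)}[crop]
    return (np.array(p)+.5)/f-.5+off
N={"t":"top","1":"scene","2":"scene"}
m=1e-3
case=[("t",(233,114),(-63,-33,72)),("t",(252,187),(-63,33,72)),("t",(24,163),(123,-33,72)),("t",(40,238),(123,33,72)),
("1",(108,355),(-63,33,72)),("1",(258,390),(-63,-33,72)),("1",(108,487),(-63,33,0)),("1",(253,520),(-63,-33,0)),("1",(237,95),(123,33,72)),("1",(378,122),(123,-33,72)),
("t",(190,128),(-24,-28,72)),("t",(206,196),(-24,28,72)),("1",(150,303),(-24,28,72)),("1",(280,322),(-24,-28,72))]
rail=[("t",(478,27),(185,-25,5)),("t",(465,79),(185,25,5)),("2",(650,28),(185,25,5)),("2",(738,103),(185,-25,5)),
("2",(418,150),(75,25,27)),("2",(503,238),(75,-25,27)),("2",(510,268),(75,-25,5))]
def fit(obs,x0,extra=None):
    f=lambda p:np.concatenate([proj(N[c],pl(p,np.array(q)*m))-u(c,px) for c,px,q in obs])
    r=least_squares(f,x0,loss="soft_l1"); print(np.round(r.x,4)); print(np.round(f(r.x).reshape(-1,2),1).tolist()); return r.x
C=fit(case,[.45,.1,1.6]); Rl=fit(rail,[.6,-.3,1.6])
def tri(o,z):
    f=lambda X:np.concatenate([proj(N[c],X)-u(c,p) for c,p in o]+[[(X[2]-z)*1000]])
    r=least_squares(f,[.6,-.3,z]);return r.x,f(r.x)
def loc(P,X):
    c,s=np.cos(P[2]),np.sin(P[2]);d=X[:2]-P[:2];return np.array([c*d[0]+s*d[1],-s*d[0]+c*d[1]])
X,e=tri([("t",(652,94)),("2",(286,110))],.125); print("top",X,np.round(e,1),loc(Rl,X))
X,e=tri([("1",(303,66)),("t",(42,196))],.106); print("knob",X,np.round(e,1),loc(C,X))
s=env.state(); print(R.from_rotvec(s["orientation"]).as_matrix().round(3))
E
```

```text
[0.5207 0.1466 1.8029]
[[-0.4, -0.1], [-0.6, 0.4], [-1.2, 0.6], [-0.8, 0.7], [-0.5, 0.7], [0.5, 0.6], [-0.6, 0.6], [0.4, 0.8], [0.0, 0.5], [0.6, 0.8], [-0.4, 0.5], [-0.6, -0.5], [-0.6, 0.1], [-0.4, 1.4]]
[ 0.574  -0.2951  1.2909]
[[-0.3, -0.1], [-0.7, 0.3], [-0.3, 0.4], [0.1, 0.7], [-0.3, -0.2], [0.5, -0.7], [-0.2, 0.6]]
top [ 0.57336487 -0.27453991  0.12360898] [ 6.   0.5  2.5 -3.8 -1.4] [0.01953131 0.00632152]
knob [0.4964454  0.24990793 0.10618375] [-0.1  0.8 -0.5  0.2  0.2] [ 0.10612105 -0.00014222]
[[-0.     0.92   0.392]
 [ 0.001  0.392 -0.92 ]
 [-1.     0.    -0.001]]
```

```bash
cat >> h.py <<'E'
C=np.array([.5207,.1466,1.8029]); RL=np.array([.574,-.2951,1.2909])
def ray(n,px,z):
    c=optics.get_calibration(n); Rm=np.array(c["R"]);o=-Rm.T@np.array(c["t"]); d=Rm.T@np.linalg.solve(np.array(c["K"]),[px[0],px[1],1]); return o+d*(z-o[2])/d[2]
def loc(P,X):
    c,s=np.cos(P[2]),np.sin(P[2]);d=np.asarray(X)[:2]-P[:2];return np.array([c*d[0]+s*d[1],-s*d[0]+c*d[1]])
E
python3 - <<'E'
from h import *
u=lambda p,off,f:(np.array(p)+.5)/f-.5+off
for p in [(286,110),(283,115)]:
    X=ray("scene",u(p,(155,255),6.9),.125); print(X,loc(RL,X))
for p in [(302,325)]:
    X=ray("scene",u(p,(155,255),6.9),.027); print("base near",X,loc(RL,X))
X=ray("top",u((652,94),(190,165),4.2),.043);print("mirror",loc(RL,X))
for s in (-.02,-.01,0,.01,.02):
    print(s,[((proj("top",pl(RL,(s+dx,0,z)))+.5-(190,165))*4.2-.5).round() for dx,z in((0,.125),(0,.03),(.018,.043))])
s=env.state()
E
```

```text
[ 0.57593146 -0.28690855  0.125     ] [0.00840625 0.00040665]
[ 0.57634628 -0.28906187  0.125     ] [ 0.00645133 -0.0005869 ]
base near [ 0.58146717 -0.29785555  0.027     ] [-0.00058546 -0.00793782]
mirror [ 0.02568474 -0.00229662]
-0.02 [array([727., 102.]), array([699., 112.]), array([682., 105.])]
-0.01 [array([715.,  98.]), array([688., 109.]), array([671., 102.])]
0 [array([703.,  95.]), array([677., 106.]), array([660.,  99.])]
0.01 [array([691.,  92.]), array([666., 103.]), array([649.,  96.])]
0.02 [array([679.,  88.]), array([655., 100.]), array([638.,  93.])]
```

```bash
cat >> h.py <<'E'
def tool_rot(yaw,tilt=0):  # tool for holder with x-axis yaw, leaning tilt (stem top to -x)
    H=R.from_euler("z",yaw)*R.from_rotvec([0,-tilt,0]); h=H.as_matrix()
    return np.column_stack([-h[:,2],h[:,0],-h[:,1]])
def rel(pos,M,s=None,base=None):
    if base is None:
        s=s or env.state(); base=(s["ee_pos"],R.from_rotvec(s["orientation"]).as_matrix())
    p,B=base; return np.r_[B.T@(np.asarray(pos)-p), R.from_matrix(B.T@M).as_rotvec()].round(4)
E
python3 - <<'E'
from h import *
X=pl(RL,(.007,0,.20)); print(X,rel(X,tool_rot(RL[2])))
E
```

```text
[ 0.57593379 -0.28837241  0.2       ] [ 3.080e-02  4.168e-01 -1.585e-01 -8.881e-01 -1.200e-03 -7.000e-04]
```

Call:
{"op": "arm_command", "data": {
  "rows": [
    [0.0308,0.4168,-0.1585,-0.888,-0.001,-0.001],
    [0.0308,0.4168,-0.1585,-0.888,-0.001,-0.001],
    [0.0308,0.4168,-0.1585,-0.888,-0.001,-0.001],
    [0.0308,0.4168,-0.1585,-0.888,-0.001,-0.001],
    [0.0308,0.4168,-0.1585,-0.888,-0.001,-0.001],
    [0.0308,0.4168,-0.1585,-0.888,-0.001,-0.001],
    [0.0308,0.4168,-0.1585,-0.888,-0.001,-0.001],
    [0.0308,0.4168,-0.1585,-0.888,-0.001,-0.001],
    [0.0308,0.4168,-0.1585,-0.888,-0.001,-0.001],
    [0.0308,0.4168,-0.1585,-0.888,-0.001,-0.001]
  ],
  "grip": 1
}}

```text
t: 1.2
ee_pos: [0.5789, -0.2843, 0.1995]
orientation: [0.216, 1.56, -0.215]
force: [-0.4, -0.1, 0.4]
width: 0.0852
```

Run:
```python
from h import *
import cv2
s=env.state();X=pl(RL,(.007,0,.20)); print(s["t"],s["ee_pos"],s["joint_pos"].round(2),rel(X,tool_rot(RL[2])))
w=optics.grab_frame("wrist"); cv2.imwrite("pics/w1.png",w)
print(proj("wrist",pl(RL,(.007,0,.125))))
```

```text
1.2 [ 0.57890958 -0.28432429  0.19953947] [-0.54  0.13  1.69  0.    1.31 -0.27] [-0.0005 -0.0047 -0.0018  0.0059 -0.0002 -0.0006]
[255.31402005 210.10623923]
```

View pics/w1.png

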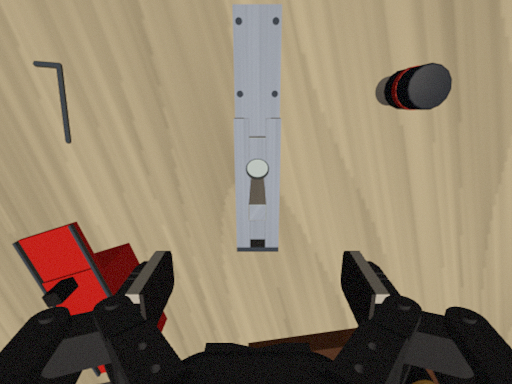

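The wrist picture shows the stem top at about (257.5,212), the mirror at (257,168), the bed end corners at (234,5) and (281,5), and the slot end at row 118. I predicted (255,210) for the stem top, so it agrees. Refining from these.

Run:
```python
from h import *
obs=[((234,4.5),(185,25,5)),((281,4.5),(185,-25,5)),((234.5,118),(75,25,27)),((280.5,118),(75,-25,27)),((236.5,247),(-75,25,27)),((278.5,247),(-75,-25,27))]
f=lambda p:np.concatenate([proj("wrist",pl(p,np.array(q)*1e-3))-px for px,q in obs])
r=least_squares(f,RL);print(r.x.round(4),f(r.x).reshape(-1,2).round(1).tolist())
for P in (RL,r.x): print(loc(P,ray("wrist",(257.5,212),.125)),loc(P,ray("wrist",(257,168),.043)))
P=(RL+r.x)/2
g=lambda s:proj("wrist",pl(P,(s,0,.125)));print(g(.005),g(.01))
X=ray("wrist",(257.5,212),.125); s=loc(r.x,X)[0]
print(rel([*X[:2],.0905],tool_rot(r.x[2])))
```

```text
[ 0.5754 -0.2973  1.2955] [[-1.3, -0.1], [1.3, -0.2], [-0.8, 0.5], [0.8, 0.4], [0.3, -0.3], [-0.4, -0.3]]
[ 0.0053875  -0.00175776] [ 0.02362496 -0.00126102]
[0.00717438 0.00013968] [0.02541395 0.00055211]
[256.49195572 213.48714377] [256.50066207 207.63607812]
[ 0.1092 -0.0039  0.001  -0.0003 -0.0008  0.0009]
```

Call:
{"op": "arm_command", "data": {
  "rows": [
    [0.02,-0.004,0.001,0,0,0],
    [0.04,-0.004,0.001,0,0,0],
    [0.06,-0.004,0.001,0,0,0],
    [0.08,-0.004,0.001,0,0,0],
    [0.1,-0.004,0.001,0,0,0],
    [0.109,-0.004,0.001,0,0,0],
    [0.109,-0.004,0.001,0,0,0]
  ]
}}

```text
t: 1.95
ee_pos: [0.5743, -0.2932, 0.0897]
orientation: [0.221, 1.563, -0.221]
force: [-0.1, -0.5, -0.6]
width: 0.085
```

Call:
{"op": "arm_command", "data": {
  "rows": [
    [0,0,0,0,0,0],
    [0,0,0,0,0,0],
    [0,0,0,0,0,0],
    [0,0,0,0,0,0],
    [0,0,0,0,0,0],
    [0,0,0,0,0,0],
    [0,0,0,0,0,0],
    [0,0,0,0,0,0]
  ],
  "grip": 0
}}

```text
t: 2.75
ee_pos: [0.5764, -0.2933, 0.0922]
orientation: [0.218, 1.558, -0.221]
force: [-0.9, 0.9, 3.8]
width: 0.013
```

```bash
sed -i 's/RL=np.array.*/RL=np.array([.5754,-.2973,1.2955])/' h.py
python3 - <<'E'
from h import *
s=env.state(); print(s["t"],s["ee_pos"],s["width"],s["force"],s["torque"],loc(RL,s["ee_pos"]),R.from_rotvec(s["orientation"]).as_matrix().round(4).tolist())
x=s["ee_pos"]+0; l=loc(RL,x); print(rel(pl(RL,(.142,l[1],x[2])),tool_rot(RL[2])))
E
```

```text
2.75 [ 0.57639223 -0.29326679  0.0922339 ] 0.013021401811177283 [-0.88212987  0.85948134  3.8189346 ] [ 0.03869809  0.02099803 -0.00807312] [0.00415106 0.00014149] [[0.0011, 0.2763, 0.9611], [-0.002, 0.9611, -0.2763], [-1.0, -0.0016, 0.0016]]
[-0.0002  0.1378 -0.0006 -0.0047  0.0016  0.0016]
```

Call:
{"op": "arm_command", "data": {
  "rows": [
    [0,0.005,0,0,0,0],
    [0,0.015,0,0,0,0],
    [0,0.03,0,0,0,0],
    [0,0.045,0,0,0,0],
    [0,0.06,0,0,0,0],
    [0,0.075,0,0,0,0],
    [0,0.09,0,0,0,0],
    [0,0.105,0,0,0,0]
  ]
}}

```text
t: 3.55
ee_pos: [0.6057, -0.1908, 0.0922]
orientation: [0.218, 1.558, -0.221]
force: [0.3, -0.9, 5.9]
width: 0.0131
```

Run:
```python
from h import *
s=env.state(); print(s["ee_pos"],s["width"],s["force"],s["torque"],loc(RL,s["ee_pos"]))
x=s["ee_pos"]; print(rel(pl(RL,(.136,loc(RL,x)[1],x[2])),tool_rot(RL[2])))
```

```text
[ 0.60568913 -0.19077816  0.09222614] 0.013059106157694912 [ 0.32846629 -0.91045747  5.90218415] [-0.19288826  0.04595225  0.00107193] [ 0.11074429 -0.00019253]
[-0.      0.0253 -0.0001 -0.004   0.0016  0.0016]
```

Call:
{"op": "arm_command", "data": {
  "rows": [
    [0,0.014,0,0,0,0],
    [0,0.026,0,0,0,0],
    [0,0.028,0,0,0,0],
    [0,0.028,0,0,0,0],
    [-0.01,0.028,0,0,0,0],
    [-0.025,0.028,0,0,0,0],
    [-0.055,0.028,0,0,0,0],
    [-0.09,0.028,0,0,0,0],
    [-0.11,0.028,0,0,0,0],
    [-0.11,0.028,0,0,0,0]
  ]
}}

```text
t: 4.55
ee_pos: [0.6147, -0.1655, 0.2065]
orientation: [0.217, 1.552, -0.222]
force: [-0.0, -0.7, -0.7]
width: 0.0129
```

Run:
```python
from h import *
import cv2
s=env.state(); print(s["ee_pos"],s["width"],s["force"],s["torque"],loc(RL,s["ee_pos"]),s["joint_pos"].round(2))
a=optics.grab_frame("scene")
# holder seen: tcp -> px
p=proj("scene",s["ee_pos"]);print(p)
x,y=p.astype(int)
o=(x-60,y-50);print(o)
w=optics.grab_frame("wrist")
c1=cv2.resize(a[o[1]:o[1]+100,o[0]:o[0]+120],None,fx=5,fy=5,interpolation=cv2.INTER_CUBIC)
cv2.imwrite("pics/s3.png",c1)
```

```text
[ 0.61467878 -0.1655045   0.20649653] 0.01291348730650329 [-0.01584405 -0.72047873 -0.73389723] [0.03032885 0.01223488 0.02808383] [ 0.13750993 -0.00197348] [-0.35  0.11  1.71 -0.    1.32 -0.07]
[239.97358738 217.97377675]
(np.int64(179), np.int64(167))
```

View pics/s3.png

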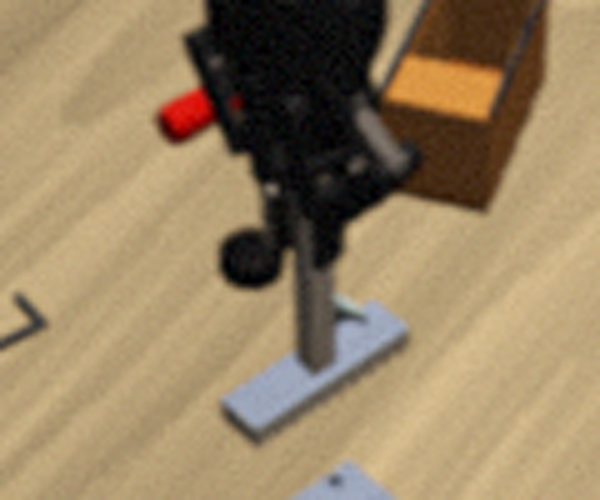

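The holder is held upright, with foot corners in the crop at about (223,403), (260,432), (374,300) and (410,330). Fitting its pose in the hand.

Run:
```python
from h import *
s=env.state(); T=R.from_rotvec(s["orientation"]).as_matrix(); H=np.column_stack([T[:,1],-T[:,2],-T[:,0]])
obs=[((222,403),(-48,13,14)),((258,432),(-48,-13,14)),((374,300),(48,13,14)),((410,330),(48,-13,14)),((258,445),(-48,-13,0)),((316,371),(-3,-7,14))]
u=lambda p:(np.array(p)+.5)/5-.5+(179,167)
def f(p):
    M=H@R.from_rotvec([0,p[2],0]).as_matrix()
    return np.concatenate([proj("scene",s["ee_pos"]+M@(np.array(q)*1e-3)-H@np.array([p[0],p[3],p[1]]))-u(px) for px,q in obs]+[[p[2]*10,p[3]*200]])
r=least_squares(f,[0,.085,0,0]);print(r.x.round(4),f(r.x)[:-2].reshape(-1,2).round(1).tolist(), f(np.array([-.003,.0865,0,0]))[:-2].reshape(-1,2).round(1).tolist())
```

```text
[-0.0075  0.086   0.0002 -0.0013] [[-0.4, -0.9], [-0.4, -0.4], [-0.1, -0.1], [0.1, -0.3], [-0.2, 1.1], [1.1, 0.7]] [[-1.6, 0.6], [-1.5, 1.1], [-1.1, 1.2], [-0.9, 1.0], [-1.3, 2.6], [0.0, 2.1]]
```

```bash
cat > plan.py <<'E'
import numpy as np
from scipy.sparse import coo_matrix
from scipy.sparse.csgraph import dijkstra
def seg(*P,n=2.):
    P=[np.array(p,float) for p in P]; o=[]
    for a,b in zip(P[:-1],P[1:]):
        k=max(2,int(np.hypot(*(b-a))/n)+1); o.append(a+(b-a)*np.linspace(0,1,k)[:,None])
    return np.vstack(o)
body=np.vstack([seg((-48,0),(48,0),(48,14),(7,14),(7,120)),seg((-48,0),(-48,14),(-7,14),(-7,120)),seg((8,31),(11,28),(28,45),(25,48),(8,31)),
 seg((-18,130),(-18,84),(14,84),(14,130))])
boxes=[(-63,60,-24,72),(-63,0,-58,72),(58,0,63,72),(63,60,125,77),(-63,-10,63,5)]
def clear(ox,oz,t):
    c,s=np.cos(t),np.sin(t); x=ox+c*body[:,0]-s*body[:,1]; z=oz+s*body[:,0]+c*body[:,1]; m=1e9
    for a,b,d,e in boxes:
        qx=np.maximum(a-x,x-d); qz=np.maximum(b-z,z-e)
        m=min(m,(np.hypot(np.maximum(qx,0),np.maximum(qz,0))+np.minimum(np.maximum(qx,qz),0)).min())
    return m
if __name__=="__main__":
    TH=np.arange(0,.71,.05); OX=np.arange(-12,41,2.); OZ=np.arange(9,112,2.)
    D=np.array([[[clear(x,z,t) for z in OZ] for x in OX] for t in TH]); ok=D>1.5
    idx=np.arange(D.size).reshape(D.shape); r=[];c=[];w=[]
    for di in (-1,0,1):
        for dj in (-1,0,1):
            for dk in (-1,0,1):
                if (di,dj,dk)==(0,0,0): continue
                sl=lambda n,d:(slice(max(0,-d),n-max(0,d)),slice(max(0,d),n-max(0,-d)))
                S=[sl(n,d) for n,d in zip(D.shape,(di,dj,dk))]; A=tuple(q[0] for q in S);B=tuple(q[1] for q in S)
                g=(ok[A]&ok[B]); cl=np.minimum(np.minimum(D[A],D[B]),12)[g]
                r.append(idx[A][g]);c.append(idx[B][g]);w.append(np.sqrt(di*di+dj*dj+dk*dk)*(1+100/cl**2))
    G=coo_matrix((np.concatenate(w),(np.concatenate(r),np.concatenate(c))),(D.size,)*2).tocsr()
    st=idx[11,np.where(OX==14)[0][0],-1]; en=idx[0,np.where(OX==0)[0][0],0]
    d,p=dijkstra(G,indices=st,return_predecessors=True); print(d[en]); path=[en]
    while path[-1]!=st: path.append(p[path[-1]])
    for q in path[::-1]:
        i,j,k=np.unravel_index(q,D.shape); t=TH[i]; print(round(t,2),OX[j],OZ[k],"cl",round(D[i,j,k],1),"toe",round(OX[j]-48*np.cos(t),1),round(OZ[k]-48*np.sin(t),1))
E
python3 plan.py
```

```text
142.25661481413414
0.55 14.0 111.0 cl 13.9 toe -26.9 85.9
0.55 16.0 111.0 cl 13.9 toe -24.9 85.9
0.55 18.0 111.0 cl 14.0 toe -22.9 85.9
0.55 20.0 111.0 cl 14.2 toe -20.9 85.9
0.55 22.0 109.0 cl 12.9 toe -18.9 83.9
0.55 24.0 107.0 cl 12.2 toe -16.9 81.9
0.55 26.0 105.0 cl 12.0 toe -14.9 79.9
0.55 28.0 103.0 cl 12.6 toe -12.9 77.9
0.6 30.0 101.0 cl 13.0 toe -9.6 73.9
0.65 32.0 99.0 cl 12.9 toe -6.2 70.0
0.7 34.0 97.0 cl 13.2 toe -2.7 66.1
0.7 34.0 95.0 cl 12.6 toe -2.7 64.1
0.7 34.0 93.0 cl 12.3 toe -2.7 62.1
0.7 34.0 91.0 cl 12.3 toe -2.7 60.1
0.7 34.0 89.0 cl 12.3 toe -2.7 58.1
0.7 34.0 87.0 cl 12.3 toe -2.7 56.1
0.7 34.0 85.0 cl 12.3 toe -2.7 54.1
0.7 34.0 83.0 cl 12.3 toe -2.7 52.1
0.7 34.0 81.0 cl 12.3 toe -2.7 50.1
0.7 34.0 79.0 cl 12.3 toe -2.7 48.1
0.7 34.0 77.0 cl 12.7 toe -2.7 46.1
0.7 32.0 75.0 cl 11.5 toe -4.7 44.1
0.7 30.0 73.0 cl 11.0 toe -6.7 42.1
0.7 28.0 71.0 cl 11.1 toe -8.7 40.1
0.7 26.0 69.0 cl 11.3 toe -10.7 38.1
0.7 24.0 67.0 cl 11.6 toe -12.7 36.1
0.7 22.0 65.0 cl 11.8 toe -14.7 34.1
0.7 20.0 63.0 cl 12.1 toe -16.7 32.1
0.7 18.0 61.0 cl 12.3 toe -18.7 30.1
0.7 16
[... 224 characters left out ...]
.0 cl 8.9 toe -40.2 28.3
0.35 4.0 45.0 cl 8.9 toe -41.1 28.5
0.3 2.0 43.0 cl 9.3 toe -43.9 28.8
0.25 2.0 41.0 cl 9.5 toe -44.5 29.1
0.2 2.0 39.0 cl 9.0 toe -45.0 29.5
0.15 2.0 37.0 cl 8.5 toe -45.5 29.8
0.1 0.0 35.0 cl 8.8 toe -47.8 30.2
0.05 0.0 33.0 cl 9.4 toe -47.9 30.6
0.0 0.0 31.0 cl 10.0 toe -48.0 31.0
0.0 0.0 29.0 cl 10.0 toe -48.0 29.0
0.0 0.0 27.0 cl 10.0 toe -48.0 27.0
0.0 0.0 25.0 cl 10.0 toe -48.0 25.0
0.0 0.0 23.0 cl 10.0 toe -48.0 23.0
0.0 0.0 21.0 cl 10.0 toe -48.0 21.0
0.0 0.0 19.0 cl 10.0 toe -48.0 19.0
0.0 0.0 17.0 cl 10.0 toe -48.0 17.0
0.0 0.0 15.0 cl 10.0 toe -48.0 15.0
0.0 0.0 13.0 cl 8.0 toe -48.0 13.0
0.0 0.0 11.0 cl 6.0 toe -48.0 11.0
0.0 0.0 9.0 cl 4.0 toe -48.0 9.0
```

```bash
cat >> h.py <<'E'
A=np.array([-.004,0,.0865])
def tcp(ox,oz,t):
    H=(R.from_euler("z",C[2])*R.from_rotvec([0,-t,0])).as_matrix()
    return pl(C,(ox/1e3,0,oz/1e3))+H@A, tool_rot(C[2],t)
E
python3 - <<'E'
from h import *
s=env.state(); P,M=tcp(34,150,.65); r=rel(P,M); print(P,r)
E
```

```text
[0.52565313 0.12564445 0.2164405 ] [-0.0156  0.2551 -0.1636 -0.4938  0.1663  0.6368]
```

Call:
{"op": "arm_command", "data": {
  "rows": [
    [-0.001,0.01,-0.0065,-0.02,0.007,0.025],
    [-0.002,0.03,-0.019,-0.059,0.02,0.076],
    [-0.004,0.056,-0.036,-0.109,0.037,0.14],
    [-0.005,0.084,-0.054,-0.163,0.055,0.21],
    [-0.007,0.115,-0.074,-0.222,0.075,0.287],
    [-0.009,0.145,-0.093,-0.281,0.095,0.363],
    [-0.011,0.176,-0.113,-0.341,0.115,0.439],
    [-0.0125,0.204,-0.131,-0.395,0.133,0.509],
    [-0.014,0.232,-0.149,-0.449,0.151,0.58],
    [-0.0156,0.2551,-0.1636,-0.494,0.166,0.637]
  ]
}}

```text
t: 5.65
ee_pos: [0.5239, 0.1271, 0.2146]
orientation: [0.337, 1.581, 0.694]
force: [0.5, 0.4, -1.6]
width: 0.0133
```

Call:
{"op": "arm_command", "data": {
  "rows": [
    [0,0,0,0,0,0],
    [0,0,0,0,0,0]
  ]
}}

```text
t: 5.85
ee_pos: [0.525, 0.1255, 0.2149]
orientation: [0.335, 1.58, 0.689]
force: [0.2, -0.6, -0.9]
width: 0.0125
```

Run:
```python
from h import *
import cv2
s=env.state(); print(s["t"],s["ee_pos"],s["width"],s["force"],s["joint_pos"].round(2)); print(rel(*tcp(34,150,.65)))
a=optics.grab_frame("scene"); w=optics.grab_frame("wrist")
x,y=proj("scene",pl(C,(0,0,.1))).astype(int); o=(x-50,y-60); print(o)
c1=cv2.resize(a[o[1]:o[1]+120,o[0]:o[0]+100],None,fx=4,fy=4,interpolation=cv2.INTER_CUBIC)
w2=cv2.resize(w,(400,300)); c=np.zeros((480,800,3),np.uint8); c[:480,:400]=c1; c[:300,400:]=w2
cv2.imwrite("pics/s4.png",c)
```

```text
5.85 [0.52498659 0.12552918 0.21493313] 0.012465192188234627 [ 0.24390719 -0.57499707 -0.92501578] [-0.16 -0.01  1.91  0.59  1.53 -0.51]
[-0.0012  0.0009  0.0007 -0.0009 -0.0021 -0.0001]
(np.int64(222), np.int64(107))
```

View pics/s4.png

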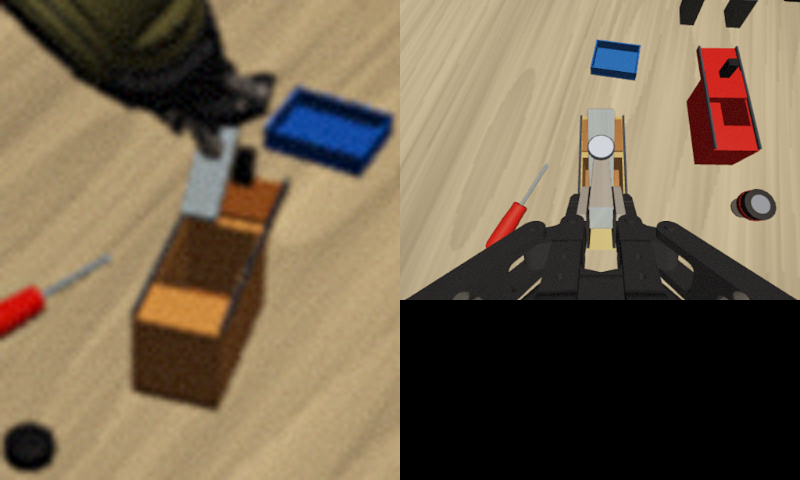

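The hover is good: the wrist view shows the foot centred between the case's sides (601 against 603), and the scene crop shows the toe edge at about (182,215) to (215,219). I check that against the prediction.

Run:
```python
from h import *
s=env.state(); T=R.from_rotvec(s["orientation"]).as_matrix(); H=np.column_stack([T[:,1],-T[:,2],-T[:,0]])
for q in [(-48,13,0),(-48,-13,0)]:
    print(((proj("scene",s["ee_pos"]+H@(np.array(q)*1e-3-A))+.5-(222,107))*4-.5).round(1))
for y in(33,-33): print(((proj("scene",pl(C,(-.063,y/1e3,.072)))+.5-(222,107))*4-.5).round(1))
b=(s["ee_pos"],T)
base=tcp(34,150,.65)
for w in [(34,120,.65),(34,95,.68),(34,77,.7),(25,68,.7),(16,59,.7)]: print(w,rel(*tcp(*w),base=base))
```

```text
[184.4 220.4]
[219.7 227.7]
[131.4 317.4]
[221.3 337.2]
(34, 120, 0.65) [ 0.0239 -0.0182  0.      0.      0.      0.    ]
(34, 95, 0.68) [ 0.0439 -0.0359 -0.      0.     -0.      0.03  ]
(34, 77, 0.7) [ 0.0584 -0.0485 -0.      0.     -0.      0.05  ]
(25, 68, 0.7) [ 0.0601 -0.0611 -0.      0.     -0.      0.05  ]
(16, 59, 0.7) [ 0.0619 -0.0737 -0.      0.     -0.      0.05  ]
```

```bash
sed -i 's/A=np.array(\[-.004/A=np.array([-.006/' h.py
python3 - <<'E'
from h import *
for w in [(34,138,.65),(34,122,.65),(34,107,.67),(34,92,.68),(34,77,.7),(28,71,.7),(22,65,.7),(16,59,.7)]: print(w,rel(*tcp(*w)))
E
```

```text
(34, 138, 0.65) [ 0.0097 -0.0084 -0.0001 -0.0006  0.0002  0.0005]
(34, 122, 0.65) [ 0.0225 -0.0181 -0.0001 -0.0006  0.0002  0.0005]
(34, 107, 0.67) [ 0.0346 -0.0289 -0.0001 -0.0005  0.0002  0.0205]
(34, 92, 0.68) [ 0.0466 -0.0388 -0.0001 -0.0005  0.0002  0.0305]
(34, 77, 0.7) [ 0.0587 -0.0496 -0.     -0.0005  0.0002  0.0505]
(28, 71, 0.7) [ 0.0599 -0.058  -0.     -0.0005  0.0002  0.0505]
(22, 65, 0.7) [ 0.061  -0.0664 -0.     -0.0005  0.0002  0.0505]
(16, 59, 0.7) [ 0.0622 -0.0748 -0.     -0.0005  0.0002  0.0505]
```

Call:
{"op": "arm_command", "data": {
  "rows": [
    [0.01,-0.0085,0,0,0,0],
    [0.0225,-0.018,0,0,0,0],
    [0.0345,-0.029,0,0,0,0.02],
    [0.0465,-0.039,0,0,0,0.03],
    [0.0585,-0.0495,0,0,0,0.05],
    [0.06,-0.058,0,0,0,0.05],
    [0.061,-0.0665,0,0,0,0.05],
    [0.062,-0.075,0,0,0,0.05],
    [0.062,-0.075,0,0,0,0.05],
    [0.062,-0.075,0,0,0,0.05]
  ]
}}

```text
t: 6.95
ee_pos: [0.5316, 0.1035, 0.1223]
orientation: [0.375, 1.573, 0.727]
force: [-0.0, 0.2, -1.7]
width: 0.0129
```

Run:
```python
from h import *
import cv2
s=env.state(); print(s["t"],s["ee_pos"],s["width"],s["force"],s["torque"]); print(rel(*tcp(16,59,.7)))
a=optics.grab_frame("scene")
x,y=proj("scene",pl(C,(0,0,.08))).astype(int); o=(x-45,y-45); print(o)
cv2.imwrite("pics/s5.png",cv2.resize(a[o[1]:o[1]+90,o[0]:o[0]+90],None,fx=6.5,fy=6.5,interpolation=cv2.INTER_CUBIC))
for w in [(13,56,.62),(10,53,.55),(8,51,.5),(6,49,.44),(4,47,.39),(3,45,.33),(2,43,.27),(2,40,.19),(1,36,.1),(0,31,0)]: print(w,rel(*tcp(*w)))
```

```text
6.95 [0.53159266 0.10350955 0.12232741] 0.012905217296552807 [-0.02193054  0.20833002 -1.69791697] [-0.50281571 -0.07042322 -0.01154735]
[ 0.0009 -0.0006 -0.0007  0.0007  0.0013  0.0002]
(np.int64(227), np.int64(127))
(13, 56, 0.62) [ 0.0011  0.0019 -0.0007  0.001   0.0015 -0.0797]
(10, 53, 0.55) [ 0.0017  0.0038 -0.0007  0.0009  0.0015 -0.1497]
(8, 51, 0.5) [ 0.0024  0.0053 -0.0007  0.0009  0.0015 -0.1997]
(6, 49, 0.44) [ 0.0035  0.0076 -0.0007  0.0008  0.0016 -0.2597]
(4, 47, 0.39) [ 0.0047  0.009  -0.0007  0.0008  0.0016 -0.3097]
(3, 45, 0.33) [ 0.0069  0.012  -0.0007  0.0007  0.0016 -0.3697]
(2, 43, 0.27) [ 0.0095  0.0148 -0.0007  0.0007  0.0016 -0.4297]
(2, 40, 0.19) [ 0.0145  0.0193 -0.0007  0.0006  0.0017 -0.5097]
(1, 36, 0.1) [ 0.0206  0.0228 -0.0007  0.0006  0.0017 -0.5997]
(0, 31, 0) [ 2.850e-02  2.610e-02 -7.000e-04  5.000e-04  1.700e-03 -6.997e-01]
```

View pics/s5.png

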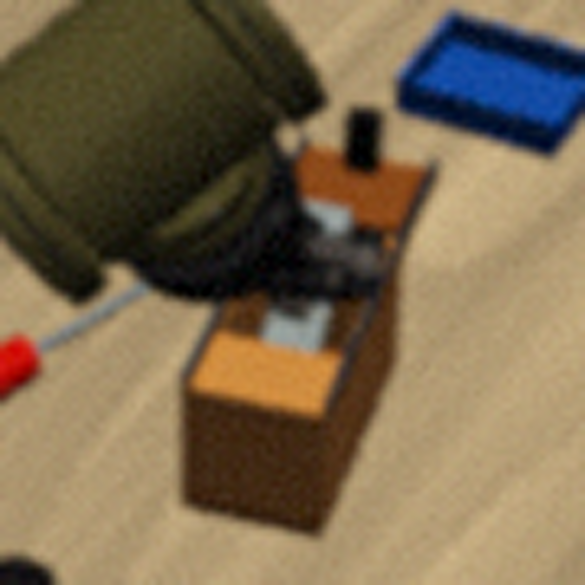

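The foot is inside the opening, with the toe at about (295,345) just at the deck edge and centred sideways. No contact force. Next, right it.

Call:
{"op": "arm_command", "data": {
  "rows": [
    [0.001,0.002,-0.0005,0,0,-0.08],
    [0.0017,0.004,-0.0005,0,0,-0.15],
    [0.0024,0.0055,-0.0005,0,0,-0.2],
    [0.0035,0.0075,-0.0005,0,0.001,-0.26],
    [0.0047,0.009,-0.0005,0,0.001,-0.31],
    [0.007,0.012,-0.0005,0,0.001,-0.37],
    [0.0095,0.015,-0.0005,0,0.001,-0.43],
    [0.0145,0.0193,-0.0005,0,0.001,-0.51],
    [0.0206,0.0228,-0.0005,0,0.001,-0.6],
    [0.0285,0.0261,-0.0005,0,0.001,-0.7]
  ]
}}

```text
t: 8.0
ee_pos: [0.5223, 0.1413, 0.1184]
orientation: [-0.184, 1.56, 0.18]
force: [0.1, 0.3, -0.8]
width: 0.013
```

Run:
```python
from h import *
s=env.state(); print(s["t"],s["ee_pos"],s["width"],s["force"],s["torque"])
for w in [(0,31,0),(0,8,0),(0,5,0)]: print(w,rel(*tcp(*w)))
```

```text
8.0 [0.5223265  0.14131    0.11837587] 0.012985912258891652 [ 0.07230458  0.30391167 -0.78732519] [ 0.04624851  0.03281716 -0.00427893]
(0, 31, 0) [ 0.0009 -0.0005 -0.0004 -0.0005  0.0024  0.0031]
(0, 8, 0) [ 0.0239 -0.0004 -0.0004 -0.0005  0.0024  0.0031]
(0, 5, 0) [ 0.0269 -0.0004 -0.0004 -0.0005  0.0024  0.0031]
```

Upright and free. Lower it slowly to 2–3 mm above the floor, then in fine steps until it touches.

Call:
{"op": "arm_command", "data": {
  "rows": [
    [0.006,0,0,0,0,0],
    [0.013,0,0,0,0,0],
    [0.018,0,0,0,0,0],
    [0.021,0,0,0,0,0],
    [0.0235,0,0,0,0,0.003],
    [0.0235,0,0,0,0,0.003]
  ]
}}

```text
t: 8.6
ee_pos: [0.5217, 0.1402, 0.0928]
orientation: [-0.179, 1.565, 0.184]
force: [0.1, 0.1, -1.8]
width: 0.0135
```

Call:
{"op": "arm_command", "data": {
  "rows": [
    [0.001,0,0,0,0,0],
    [0.002,0,0,0,0,0],
    [0.003,0,0,0,0,0],
    [0.003,0,0,0,0,0]
  ]
}}

```text
t: 9.0
ee_pos: [0.5224, 0.1411, 0.0922]
orientation: [-0.18, 1.563, 0.185]
force: [-3.9, 0.1, 6.2]
width: 0.0127
```

Contact at z = 0.0922, the same height as on the rail bed (both floors are 5 mm up), so it is standing on the floor. Releasing.

Call:
{"op": "arm_command", "data": {
  "rows": [
    [0.0015,0,0,0,0,0],
    [0.0015,0,0,0,0,0],
    [0.0015,0,0,0,0,0],
    [0.0015,0,0,0,0,0],
    [0.0015,0,0,0,0,0]
  ],
  "grip": 0.6
}}

```text
t: 9.5
ee_pos: [0.5217, 0.1409, 0.0887]
orientation: [-0.18, 1.564, 0.185]
force: [0.6, 0.8, -0.1]
width: 0.0514
```

Call:
{"op": "arm_command", "data": {
  "rows": [
    [-0.005,0,0,0,0,0],
    [-0.02,0,0,0,0,0],
    [-0.045,0,0,0,0,0],
    [-0.08,0,0,0,0,0],
    [-0.11,0,0,0,0,0],
    [-0.11,0,0,0,0,0]
  ]
}}

```text
t: 10.1
ee_pos: [0.5253, 0.1412, 0.2064]
orientation: [-0.18, 1.552, 0.185]
force: [0.1, -0.8, -0.2]
width: 0.0514
```

Run:
```python
from h import *
import cv2
s=env.state(); print(s["t"],s["ee_pos"],s["width"],s["force"])
w=optics.grab_frame("wrist"); cv2.imwrite("pics/w6.png",w)
print(proj("wrist",pl(C,(0,0,.125))),proj("wrist",pl(C,(.106,0,.106))),proj("wrist",pl(C,(-.063,0.033,.072))),proj("wrist",pl(C,(-.063,-.033,.072))))
```

```text
10.1 [0.52526671 0.14121787 0.20636142] 0.05139671310217295 [ 0.14317485 -0.83085765 -0.21321726]
[253.20091485 198.40254997] [252.81074338  57.07114862] [222.02856125 240.24765654] [285.27170357 240.05482344]
```

View pics/w6.png

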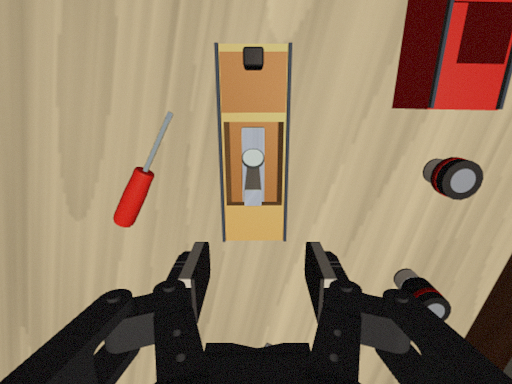

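The holder stands in the case with its stem top at (253,198), where it was predicted, the mirror towards the cover, and the knob top at about (253,57) as predicted. Now the cover.

Run:
```python
from h import *
for z in (.2,.088): print(rel(pl(C,(.106,0,z)),tool_rot(C[2])))
```

```text
[ 0.0037  0.1122 -0.0018  0.0005  0.0072 -0.0024]
[ 0.1157  0.1119 -0.0026  0.0005  0.0072 -0.0024]
```

Call:
{"op": "arm_command", "data": {
  "rows": [
    [0.003,0.04,-0.001,0,0.003,0],
    [0.003,0.08,-0.002,0,0.007,-0.002],
    [0.0037,0.112,-0.002,0,0.007,-0.002],
    [0.0037,0.112,-0.002,0,0.007,-0.002],
    [0.03,0.112,-0.002,0,0.007,-0.002],
    [0.06,0.112,-0.0025,0,0.007,-0.002],
    [0.09,0.112,-0.0025,0,0.007,-0.002],
    [0.108,0.112,-0.0025,0,0.007,-0.002],
    [0.1155,0.112,-0.0025,0,0.007,-0.002],
    [0.1155,0.112,-0.0025,0,0.007,-0.002]
  ]
}}

```text
t: 11.15
ee_pos: [0.4926, 0.2484, 0.0821]
orientation: [-0.183, 1.574, 0.182]
force: [-0.2, 0.1, -0.3]
width: 0.0513
```

Call:
{"op": "arm_command", "data": {
  "rows": [
    [0,0,0,0,0,0],
    [0,0,0,0,0,0],
    [0,0,0,0,0,0],
    [0,0,0,0,0,0],
    [0,0,0,0,0,0],
    [0,0,0,0,0,0]
  ],
  "grip": 0
}}

```text
t: 11.75
ee_pos: [0.4972, 0.2503, 0.0859]
orientation: [-0.181, 1.561, 0.184]
force: [8.4, 2.2, -3.3]
width: 0.0145
```

Run:
```python
from h import *
s=env.state(); print(s["t"],s["ee_pos"],s["width"],s["force"],loc(C,s["ee_pos"]),rel(pl(C,(.062,0,.088)),tool_rot(C[2])))
```

```text
11.75 [0.49719373 0.25027121 0.08592605] 0.014502256909783393 [ 8.41109397  2.24876583 -3.26171311] [ 0.10629827 -0.00097106] [-0.0021 -0.0443 -0.001   0.0003  0.0025 -0.0016]
```

Call:
{"op": "arm_command", "data": {
  "rows": [
    [0,-0.004,0.002,0,0,0],
    [0,-0.012,0.002,0,0,0],
    [0,-0.02,0.002,0,0,0],
    [0,-0.028,0.002,0,0,0],
    [0,-0.035,0.002,0,0,0],
    [0,-0.04,0.002,0,0,0],
    [0,-0.043,0.002,0,0,0],
    [0,-0.045,0.002,0,0,0],
    [0,-0.045,0.002,0,0,0]
  ]
}}

```text
t: 12.65
ee_pos: [0.5076, 0.2072, 0.0858]
orientation: [-0.178, 1.566, 0.185]
force: [1.1, 5.9, 5.0]
width: 0.0146
```

Run:
```python
from h import *
s=env.state(); print(s["t"],s["ee_pos"],s["width"],s["force"],loc(C,s["ee_pos"]),R.from_rotvec(s["orientation"]).as_matrix()[:,1])
```

```text
12.65 [0.50759581 0.20716427 0.08581952] 0.014623400434947274 [1.1210675  5.86270085 5.02604797] [ 0.06195451 -0.00117852] [-0.22918305  0.97337402  0.00426065]
```

Call:
{"op": "arm_command", "data": {
  "rows": [
    [0,-0.002,0,0,0,0],
    [0,-0.003,0,0,0,0],
    [0,-0.003,0,0,0,0]
  ]
}}

```text
t: 12.95
ee_pos: [0.5076, 0.207, 0.0859]
orientation: [-0.174, 1.566, 0.189]
force: [-0.2, 17.1, 4.6]
width: 0.0144
```

Run:
```python
from h import *
s=env.state(); print(s["t"],s["force"],loc(C,s["ee_pos"]))
```

```text
12.95 [-0.21281855 17.11196098  4.61726819] [ 0.06179021 -0.00117342]
```

Force rises to 17 N with no motion, so the cover is at its stop. Relax, release and withdraw.

Call:
{"op": "arm_command", "data": {
  "rows": [
    [0,0.002,0,0,0,0],
    [0,0.002,0,0,0,0]
  ]
}}

```text
t: 13.15
ee_pos: [0.5076, 0.2071, 0.0859]
orientation: [-0.178, 1.566, 0.186]
force: [1.1, 8.9, 5.6]
width: 0.015
```

Call:
{"op": "arm_command", "data": {
  "rows": [
    [0,0,0,0,0,0],
    [0,0,0,0,0,0],
    [0,0,0,0,0,0],
    [0,0,0,0,0,0],
    [0,0,0,0,0,0]
  ],
  "grip": 0.6
}}

```text
t: 13.65
ee_pos: [0.5058, 0.2047, 0.0832]
orientation: [-0.183, 1.571, 0.182]
force: [0.1, 0.4, 0.2]
width: 0.0511
```

Call:
{"op": "arm_command", "data": {
  "rows": [
    [-0.01,0,0,0,0,0],
    [-0.03,0,0,0,0,0],
    [-0.06,0,0,0,0,0],
    [-0.1,0,0,0,0,0],
    [-0.13,0,0,0,0,0],
    [-0.13,0,0,0,0,0],
    [-0.13,0,0,0,0,0]
  ]
}}

```text
t: 14.35
ee_pos: [0.5075, 0.2053, 0.2151]
orientation: [-0.182, 1.568, 0.183]
force: [-0.1, -0.2, 0.1]
width: 0.0511
```

Run:
```python
from h import *
import cv2
s=env.state(); print(s["t"],s["ee_pos"],s["width"],s["force"])
w=optics.grab_frame("wrist"); a=optics.grab_frame("scene")
x,y=proj("scene",pl(C,(0,0,.08))).astype(int); o=(x-50,y-50)
c=np.zeros((400,800,3),np.uint8); c[:,:400]=cv2.resize(a[o[1]:o[1]+100,o[0]:o[0]+100],(400,400),interpolation=cv2.INTER_CUBIC); c[:300,400:]=cv2.resize(w,(400,300)); cv2.imwrite("pics/f.png",c)
for q in[(.064,0,.106),(.022,0,.076),(0,0,.125)]:print(proj("wrist",pl(C,q))*400/512+[400,0])
```

```text
14.35 [0.50753902 0.20525923 0.21506203] 0.05109489369039294 [-0.14701328 -0.22589316  0.13000736]
[601.68647128 149.25555031]
[601.76411349 173.04811859]
[601.51158034 207.05286327]
```

View pics/f.png

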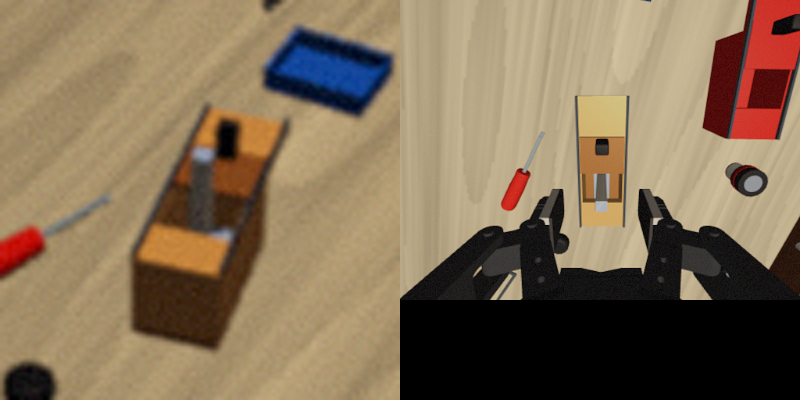

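The holder is upright with its stem top at (601,207), exactly as predicted. The cover edge is at row 173 and the knob at (602,148), both matching the shut position. The bystanders near the case look untouched. Handing in.

```bash
python3 -c "
from workcell import env
print(env.job_done())"
```

```text
the job is handed in; nothing more can be done
None
```

The job is done and handed in at about 14.5 s of the 56 s allowed. I slid the holder to the rail's open end and lifted it out. It went toe first under the case's deck at 0.7 rad of lean (about 40°, more than the suggested 30–35°, because that gave about 8 mm clearance). I righted it, set it on the case floor and let go, then slid the cover shut.

**What the last checks showed:**
- **Holder:** it stands upright with its stem top where a holder at the case's middle should appear. The mirror was seen on the cover side before I shut the cover. The fingers touched down at z = 0.092 m, the same as on the rail bed, so the foot was on the floor.
- **Cover:** at the stop it took 17 N without moving. In the last wrist picture the knob and cover edge match the shut position to about 1 px.
- **Robot:** it is clear of everything, with about 0 N at the wrist.
- **Bystanders:** those in view (screwdriver, tray, cap, one eyepiece or collimator) look unmoved by eye; I did not measure them.

**What disagreed:** the holder's position in the hand along its x came out at 3 mm from the wrist camera and 7.5 mm from the scene camera. I used about 6 mm, and the result looks centred. The touch-down also showed a brief 4 N sideways force, which disappeared on release.

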